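# Hold the lid ready over its dish

### The job

Pick up the wooden lid by its ridge handle, carry it over the row of jars on the low wooden stand, and hold it level just above the oblong white dish that it fits (not the square one): centred, turned to match the dish, about a finger's breadth (1 to 2 cm) above its rim, ready to be lowered once the dish is filled. The lid must not touch either dish, and nothing else on the worktop may be knocked or shifted. Finish while still holding the lid motionless there; do not put it down.

Things in the scene. Friction and masses are not known exactly. Their poses are not given: they have to be found in the camera images.
- lid: brown wooden lid lying flat on the left of the worktop, 0.2 kg. Origin at the centre of its underside, x along its length, z up. From below: a locating step 128 x 80 mm, z 0 to 6 mm; a plate 144 (x) x 96 mm, z 6 to 14; a ridge handle along x, 56 long, 14 thick (y), z 14 to 42: grip it from above across y. It is the same after a half turn.
- lid_handle (a point): centre of the top of the lid's ridge handle, 42 mm above the lid's origin; x along the ridge
- oblong_dish: white ceramic oblong open dish, loose, empty, on the right part of the worktop, outside 140 (x) x 92 (y) x 60 mm high, walls 6 mm; origin at the centre of its underside, x along its length. It and the square dish may have changed places.
- oblong_dish_rim (a point): centre of the oblong dish's mouth, level with its rim, 60 mm above its origin; axes as the dish. The lid's plate (144 x 96) matches the outline of the dish.
- square_dish: white ceramic square open dish, loose, empty, outside 100 x 100 x 60 mm high; the lid does not fit it; origin at the centre of its underside
- spice_stand: low light-wooden board, fixed, 260 (x) x 50 (y) x 12 mm high, lying between the lid and the dishes; origin at the centre of its underside, x along its length. Four containers stand on it in a row, the tops of the tallest 117 mm above the worktop.
- fridge_corner (a point): front left edge of the tall closed fridge at the right, an upright edge standing from the floor to far above the arm; the point is at worktop height. The fridge fills the space beyond it (+x) and to its right; an arm starting at the right passes on its -x, +y side.
- jar_a: spice jar with a dark cap, 41 mm diameter, 105 mm high, standing loose on the spice stand, leave alone; origin at the centre of its underside
- jar_b: spice jar with a dark cap, 41 mm diameter, 105 mm high, standing loose on the spice stand, leave alone; origin at the centre of its underside
- jar_c: spice jar with a dark cap, 41 mm diameter, 105 mm high, standing loose on the spice stand, leave alone; origin at the centre of its underside
- shaker: glass salt shaker with a grey top, 44 mm diameter, 90 mm high, standing loose on the spice stand, leave alone; origin at the centre of its underside
- garlic: garlic bulb, 53 mm wide, 52 mm high; loose bystander, leave alone; origin at the centre of its underside, z up
- tin: low tin, 75 mm diameter, 58 mm high; loose bystander, leave alone; origin at the centre of its underside, z up

How it is judged (in metres and radians):
On the way:
1. the lid is carried over the row of jars (above the stand, its underside more than 100 mm above the worktop) (z of lid in the frame of spice_stand above 0.1 m and y of lid in the frame of spice_stand between -0.06 and 0.06 m and x of lid in the frame of spice_stand between -0.16 and 0.16 m), for 0.04 s.
At the end, for the whole second after the job is handed in: Lid held still in the fingers, underside 3-30 mm above the oblong dish's rim, centred within 10 mm along each side, length within 0.12 rad of the dish's, level within 0.1 rad, touching neither dish; dishes within 15 mm and other things within 20 mm of where they stood (x of lid in the frame of oblong_dish_rim between -0.01 and 0.01 m and y of lid in the frame of oblong_dish_rim between -0.01 and 0.01 m and z of lid in the frame of oblong_dish_rim between 0.003 and 0.03 m and angle between the x axis of lid and the x axis of oblong_dish, either way round below 0.12 rad and angle between lid's own z axis and vertical below 0.1 rad and linear speed of lid below 0.02 m/s and angular speed of lid below 0.15 rad/s and contact force between lid and the fingers above 1 N and contact force between lid and oblong_dish below 0.1 N and contact force between lid and square_dish below 0.1 N and angle between oblong_dish's own z axis and vertical below 0.05 rad and distance of each of oblong_dish, square_dish from where it was at the start of the episode below 0.015 m and distance of each of jar_a, jar_b, jar_c, shaker, garlic, tin from where it was at the start of the episode below 0.02 m); the arm keeps its last pose, push and grip.
It fails at once if the lid touches a dish (contact force between lid and oblong_dish above 0.5 N or contact force between lid and square_dish above 0.5 N).
It fails at once if a dish is shifted by more than 15 mm (distance of any of oblong_dish, square_dish from where it was at the start of the episode above 0.015 m).
It fails at once if a jar, the shaker, the garlic or the tin is shifted by more than 20 mm or tipped over (distance of any of jar_a, jar_b, jar_c, shaker, garlic, tin from where it was at the start of the episode above 0.02 m or angle between any of jar_a, jar_b, jar_c, shaker, garlic, tin's own z axis and vertical above 0.35 rad).
It also fails if it takes over 43 s, if anything falls off the work surface, if the arm or the gripper's body presses on something with over 40 N, if the wrist force passes 120 N, or if a joint passes its speed limit or range.

### The arm

A 7-joint arm with a two-finger parallel gripper is mounted at the origin on a cart in front of the work surface, level with it; the furniture and walls round the work are solid. World frame = base frame: x ahead of the robot, y to its left, z up, the work surface at z = 0. Lengths are in mm, angles in rad, forces in N, time in s.
With the tool pointing down it reaches from about 400 to 850 mm from the base axis. Payload 4.5 kg.
Tool frame: the origin (TCP) lies at the very end of the fingers, on their centre line; the grasp point (between the pads) lies 19 mm behind it; z points along the fingers, y is the line along which they close (so a half turn about z gives the same grasp; the last joint's range is limited). The gripper opens to 88 mm and grips with 3 to 60 N. Pads are 18 mm wide; open, the fingers measure 123 mm over their backs; the gripper's body (75 mm by 187 mm) begins 45 mm behind the grasp point.
Start: joints at [1.288, 0.689, -0.195, 1.565, 0.157, 0.902, -0.215], TCP at [194.734, -593.913, 238.743] pointing down, gripper open.
Joint ranges: [-3.01, 3.01], [-0.46, 2.08], [-1.47, 1.51], [0.13, 2.56], [-1, 4.14], [0.04, 2.09], [-2.66, 2.66]. Speed limits (rad/s): [2.57, 2.57, 3.14, 3.14, 3.14, 3.14, 3.14].

### API

Orientations are given as a 3x3 rotation matrix whose columns are the frame's x, y, z axes.
In Python, from cell import robot gives the robot as it stands.
- The arm moves only by the shell command python3 -m handwheel 'ROWS'. ROWS is a JSON object of lists of equal length, an entry for each row: "claw": the opening, from 0 (shut) to 1 (fully open); "dp": the shift along the tool's x, y, z in mm, a list of three; "twist": the turn about the tool's z in degrees. In form: {"claw": [claw, ...], "dp": [[tx, ty, tz], ...], "twist": [twist, ...]}. A call has exactly 5 rows; each row is the pose to reach, as a shift and turn from the pose commanded when the call began, along the tool's axes at that moment; what a row does not reach only later rows make up. A row lasts 1/10 s, in which the tool goes at most 50 mm and 8.59 degrees, less where a joint would pass 70% of its speed; a pose out of reach is approached as far as the arm can. A call with a gripper value outside its range is refused whole. The fingers move at their own pace and stop on an object; the grip force is fixed at half the most. Time passes only in rows, so rows that repeat a pose let the fingers close, or fill a call up. It gives the time, the measured TCP pose, the force, the opening and the grip force at its end, in the units of the state.
- robot.state(): the state, without advancing time (a new reading comes with each control period).
- robot.get_image(name): name is "side" or "top" or "wrist"; returns a dict with "frame" (384x512x3 uint8, red, green, blue), "z_map" (384x512 float32, mm along the optical axis (not along the pixel's ray), 0 where there is no reading), "fov_y" (degrees; the focal length in pixels is half the picture's height over the tangent of half this angle, whatever the lens; pixels are square), "cx", "cy" (the principal point, pixels), "distortion" ([k1, k2, p1, p2, k3] as OpenCV has them; the pictures are not rectified), "R" (3x3) and "t" (3): a world point X has camera coordinates R X + t. Camera axes: x right, y down, z forward; pixel columns grow to the right and rows downward; lengths in mm; the calibration is good to about 2 mm. A picture is of the moment at which its call begins.
- robot.finish_job(): hands the job in; it is judged then, once.
The state is a dict: "t": time; "joint_pos": joint angles; "joint_velocities": joint speeds; "joint_torque": joint torques, N m; "position": TCP position; "tcp_rot": TCP orientation; "wrist_force": force on the tool from outside, world axes, zero at the start; "ft_torque": the same for the moment, N m; "finger_gap": opening from 0.0 (shut) to 1.0 (fully open); "finger_force": force on a finger pad.
Only numpy, scipy, OpenCV 4.12 (cv2) and the standard library are available. Lean on these libraries where they do the work, as an engineer would, in place of code of your own. Each camera call takes 0.05 s, during which the arm holds its last target. There are 200 camera calls.

## Working session

There is one attempt and no reset: what is moved stays moved. The work goes in short steps, Python scripts to look and compute and a shell command to move; the robot and the scene stay as the last step left them, time stands still between calls to the robot, and variables do not carry over. Pictures are saved under pics/ and viewed, at most 10 in all, crops included, and the job is handed in when it is done.

```bash
ls; mkdir -p pics; cat > h.py <<'E'
import numpy as np, cv2
from cell import robot
def cam(n):
    d=robot.get_image(n); f=d["frame"].shape[0]/2/np.tan(np.radians(d["fov_y"])/2)
    d["K"]=np.array([[f,0,d["cx"]],[0,f,d["cy"]],[0,0,1]]); d["D"]=np.array(d["distortion"],float)
    d["R"]=np.array(d["R"]);d["t"]=np.array(d["t"]);return d
def rays(d,px):
    u=cv2.undistortPoints(np.array(px,float).reshape(-1,1,2),d["K"],d["D"]).reshape(-1,2)
    return np.c_[u,np.ones(len(u))]
def onplane(d,px,z):
    r=rays(d,px)@d["R"]; c=-d["R"].T@d["t"]
    return c+r*((z-c[2])/r[:,2])[:,None]
def world(d):
    h,w=d["z_map"].shape; v,u=np.mgrid[:h,:w]
    r=rays(d,np.c_[u.ravel(),v.ravel()])*d["z_map"].reshape(-1,1)
    return ((r-d["t"])@d["R"]).reshape(h,w,3)
def proj(d,P):
    return cv2.projectPoints(np.array(P,float).reshape(-1,3),cv2.Rodrigues(d["R"])[0],d["t"],d["K"],d["D"])[0].reshape(-1,2)
E
python3 - <<'E'
from h import *
ims=[]
for n in("top","side"):
    d=cam(n); cv2.imwrite(f"pics/{n}0.png",d["frame"][:,:,::-1]); print(n,-d["R"].T@d["t"],d["R"].round(2).tolist(),d["D"])
    np.savez(f"{n}0.npz",**{k:v for k,v in d.items()})
s=robot.state();print(s)
E
```

```text
pics
top [ 470.61767643  -46.53159577 1268.89105874] [[-0.02, -1.0, -0.02], [-1.0, 0.02, -0.05], [0.05, 0.02, -1.0]] [-0.06914076  0.          0.          0.          0.        ]
side [-177.24434772  546.64461726  767.13784339] [[-0.64, -0.77, 0.01], [-0.47, 0.37, -0.8], [0.61, -0.51, -0.6]] [0.01430489 0.         0.         0.         0.        ]
{'t': 0.1, 'joint_pos': array([ 1.28779199,  0.68991935, -0.1945515 ,  1.56623536,  0.15728567,
        0.90252382, -0.21512559]), 'joint_velocities': array([-0.00030806, -0.00167268,  0.00179883, -0.00456721,  0.00067182,
        0.00025354, -0.000925  ]), 'joint_torque': array([-3.54824231e-03, -5.28502393e+01, -1.27174225e+00, -1.53838313e+01,
       -5.26304485e-02,  1.96128938e-03,  3.12328450e-05]), 'position': array([ 194.50382278, -593.35554096,  237.98028032]), 'tcp_rot': array([[ 9.50215379e-01,  3.11593250e-01, -6.16533574e-04],
       [ 3.11593845e-01, -9.50214073e-01,  1.57832273e-03],
       [-9.40441686e-05, -1.69185460e-03, -9.99998564e-01]]), 'wrist_force': array([-0.58598163, -0.21471288,  1.09323363]), 'ft_torque': array([-0.00800332,  0.06594319,  0.01766111]), 'finger_force': 0.0, 'finger_gap': 0.9986204664889031}
```

View pics/top0.png

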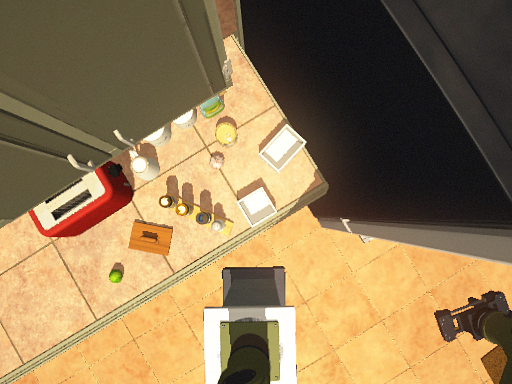

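View pics/side0.png

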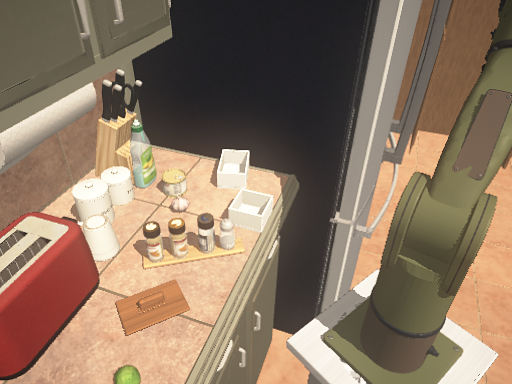

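```bash
python3 - <<'E'
from h import *
def rect(d,m,W,z,name):
    n,l,st,c=cv2.connectedComponentsWithStats(m.astype(np.uint8))
    i=1+np.argmax(st[1:,4]); cs=cv2.findContours((l==i).astype(np.uint8),0,1)[0][0].reshape(-1,2)
    P=onplane(d,cs,z)[:,:2].astype(np.float32); r=cv2.minAreaRect(P); b=cv2.boxPoints(r)
    e=b[1]-b[0] if np.linalg.norm(b[1]-b[0])>np.linalg.norm(b[2]-b[1]) else b[2]-b[1]
    print(name,np.round(r[0],1),np.round(r[1],1),"long axis deg",round(float(np.degrees(np.arctan2(e[1],e[0]))%180),1),st[i,4])
for n in("top","side"):
    d=dict(np.load(n+"0.npz")); W=world(d); hsv=cv2.cvtColor(d["frame"],cv2.COLOR_RGB2HSV)
    z=W[...,2]; x=W[...,0]; y=W[...,1]
    def box(cx,cy,r): 
        v,u=np.mgrid[:384,:512]; return (abs(u-cx)<r)&(abs(v-cy)<r)
    c={"top":((151,237),(283,147),(256,205)),"side":((153,307),(234,168),(251,208))}[n]
    b=box(*c[0],45 if n=="side" else 30)
    rect(d,b&(z>7)&(z<22),W,14,n+" lid plate")
    rect(d,b&(z>30)&(z<60),W,42,n+" handle")
    print("  z of handle",np.percentile(z[b&(z>30)&(z<60)],[10,50,90]), "plate",np.median(z[b&(z>7)&(z<22)]))
    for k,nm in((1,"far dish"),(2,"near dish")):
        rect(d,box(*c[k],30)&(z>50)&(z<70),W,60,n+" "+nm)
    if n=="top":
        np.set_printoptions(suppress=True,precision=0)
        for q in [(166,201),(182,209),(204,217),(217,226),(217,160),(226,132),(116,275),(145,165)]: print(q,W[q[1],q[0]])
        print("cab",[W[v,u] for u,v in [(50,150),(150,100),(215,80),(228,88),(130,135),(10,215),(85,165)]])
        print("fridge",[W[v,u] for u,v in [(237,10),(260,60),(325,180),(310,205),(330,225),(345,225),(365,235),(420,150),(300,100)]])
E
```

```text
top lid plate [395.8 338.9] [142.   96.3] long axis deg 78.4 1034
top handle [395.6 336.6] [53.6 14.5] long axis deg 79.8 63
  z of handle [36.58289212 39.84725682 42.9764401 ] plate 13.58596072207975
top far dish [ 689.7 -139.7] [119.3 157.3] long axis deg 134.0 283
top near dish [497.9 -34.5] [99.4 99.5] long axis deg 119.7 207
(166, 201) [520. 255. 117.]
(182, 209) [493. 203. 120.]
(204, 217) [466. 133. 119.]
(217, 226) [436.  94. 101.]
(217, 160) [659.  97.  42.]
(226, 132) [752.  64.  53.]
(116, 275) [273. 451.  42.]
(145, 165) [641. 330.  95.]
cab [array([584., 300., 692.]), array([672., 140., 660.]), array([740.,  38., 565.]), array([926.,  59.,  -3.]), array([632., 207., 572.]), array([479., 470., 554.]), array([572., 288., 593.])]
fridge [array([1131.,   13.,  150.]), array([978., -57., 108.]), array([ 586., -275.,    1.]), array([ 517., -325., -759.]), array([ 411., -386., -513.]), array([ 422., -377., -155.]), array([ 393., -396.,   45.]), array([ 565., -297.,  713.]), array([ 789., -165.,  267.])]
side lid plate [394. 341.] [142.  98.] long axis deg 78.2 2059
side handle [390. 342.] [54. 21.] long axis deg 78.9 188
  z of handle [32. 39. 43.] plate 13.594894399788458
side far dish [ 728. -112.] [223. 193.] long axis deg 28.6 556
side near dish [492. -28.] [102. 110.] long axis deg 119.5 364
```

```bash
python3 - <<'E'
from h import *
np.set_printoptions(suppress=True,precision=1)
for n,c in(("top",(283,147)),("side",(234,168))):
    d=dict(np.load(n+"0.npz")); W=world(d); hsv=cv2.cvtColor(d["frame"],cv2.COLOR_RGB2HSV)
    v,u=np.mgrid[:384,:512]; z=W[...,2]
    m=(abs(u-c[0])<27)&(abs(v-c[1])<30)&(z>48)&(z<72)&(hsv[...,1]<70)&(hsv[...,2]>120)
    k,l,st,_=cv2.connectedComponentsWithStats(m.astype(np.uint8)); m=l==1+np.argmax(st[1:,4])
    P=onplane(d,np.c_[u[m],v[m]],60)[:,:2].astype(np.float32); r=cv2.minAreaRect(P); b=cv2.boxPoints(r)
    e=max(b[1]-b[0],b[2]-b[1],key=np.linalg.norm)
    print(n,"far dish",np.array(r[0]),np.array(r[1]),np.degrees(np.arctan2(e[1],e[0]))%180,m.sum(),"depth mean",W[m].mean(0))
    ok=(d["z_map"]>0)
    for lo in(50,200,350,500):
        q=W[ok&(z>lo)&(z<lo+150)]
        print(n,lo,[(yb,int(np.min(s)) if len(s)>3 else None) for yb in range(-750,0,50) for s in [q[(q[:,1]>yb)&(q[:,1]<yb+50)&(q[:,0]>250),0]]])
    q=W[ok&(z>400)&(z<650)&(W[...,0]>200)&(W[...,1]>-50)]
    if len(q): print("cab",[(yb,int(s[:,0].min()),int(s[:,2].min())) for yb in range(0,700,100) for s in [q[(q[:,1]>yb)&(q[:,1]<yb+100)]] if len(s)])
E
```

```text
top far dish [ 693.4 -125.5] [ 91.8 140.8] 135.77321 250 depth mean [ 692.8 -124.3   57.7]
top 50 [(-750, None), (-700, None), (-650, None), (-600, None), (-550, None), (-500, None), (-450, 387), (-400, 389), (-350, 471), (-300, 555), (-250, 642), (-200, 653), (-150, 613), (-100, 451), (-50, 432)]
top 200 [(-750, None), (-700, 250), (-650, None), (-600, None), (-550, None), (-500, None), (-450, 387), (-400, 389), (-350, 472), (-300, 556), (-250, 640), (-200, 726), (-150, 814), (-100, 900), (-50, 989)]
top 350 [(-750, None), (-700, None), (-650, None), (-600, None), (-550, None), (-500, None), (-450, 387), (-400, 389), (-350, 469), (-300, 558), (-250, 642), (-200, 728), (-150, 814), (-100, 901), (-50, 991)]
top 500 [(-750, None), (-700, None), (-650, None), (-600, None), (-550, None), (-500, None), (-450, 387), (-400, 389), (-350, 471), (-300, 556), (-250, 643), (-200, 731), (-150, 816), (-100, 901), (-50, None)]
cab [(0, 693, 453), (100, 635, 453), (200, 561, 454), (300, 519, 453), (400, 473, 454), (500, 450, 452)]
side far dish [ 688.3 -119.8] [ 92.1 162.4] 135.9441 312 depth mean [
[... 226 characters left out ...]
ide 200 [(-750, 428), (-700, 481), (-650, 459), (-600, 439), (-550, 419), (-500, 402), (-450, 386), (-400, 387), (-350, 465), (-300, 549), (-250, 636), (-200, 722), (-150, 809), (-100, 899), (-50, 982)]
side 350 [(-750, 429), (-700, 482), (-650, 460), (-600, 439), (-550, 420), (-500, 403), (-450, 386), (-400, 386), (-350, 465), (-300, 553), (-250, 637), (-200, 725), (-150, 808), (-100, 891), (-50, 988)]
side 500 [(-750, 432), (-700, None), (-650, 460), (-600, 440), (-550, 421), (-500, 403), (-450, 387), (-400, 387), (-350, 467), (-300, 553), (-250, 634), (-200, 729), (-150, 812), (-100, 903), (-50, None)]
cab [(0, 693, 455), (100, 635, 456), (200, 560, 400), (300, 518, 400), (400, 481, 400)]
```

```bash
cat > plan.py <<'E'
from h import *
def plan(wps):
    s=robot.state(); p=np.array(s["position"]); R=np.array(s["tcp_rot"]); a=np.degrees(np.arctan2(R[1,1],R[0,1]))
    print("now",p.round(1),"yaw",a.round(1),"tilt",np.degrees(np.arccos(-R[2,2])).round(2),"F",np.round(s["wrist_force"],1),"t",s["t"],"j",np.round(s["joint_pos"],2))
    for i,w in enumerate(wps):
        if i: c,n=np.cos(np.radians(a)),np.sin(np.radians(a)); R=np.array([[-n,c,0],[c,n,0],[0,0,-1]])
        q=np.array(w[:3]); print(w,"dp",(R.T@(q-p)).round(1),"twist",round(-(w[3]-a),1)); p,a=q,w[3]
E
python3 - <<'E'
from plan import *
plan([(240,-440,238,-72),(300,-300,238,-60),(375,-180,238,-45),(410,-30,238,-30),(425,130,238,-15),(405,260,200,-11.5),(395,339,130,-11.5)])
E
```

```text
now [ 194.5 -593.4  238. ] yaw -71.8 tilt 0.1 F [-0.6 -0.2  1.1] t 0.1 j [ 1.29  0.69 -0.19  1.57  0.16  0.9  -0.22]
(240, -440, 238, -72) dp [  91.  -131.5    0.2] twist 0.2
(300, -300, 238, -60) dp [ 100.3 -114.6    0. ] twist -12
(375, -180, 238, -45) dp [125.  -66.4   0. ] twist -15
(410, -30, 238, -30) dp [130.8 -81.3   0. ] twist -15
(425, 130, 238, -15) dp [146.1 -67.    0. ] twist -15
(405, 260, 200, -11.5) dp [120.4 -53.   38. ] twist -3.5
(395, 339, 130, -11.5) dp [ 75.4 -25.5  70. ] twist -0.0
```

```bash
python3 -m handwheel '{"claw":[1,1,1,1,1],"dp":[[18,-26,0],[36,-52,0],[54,-78,0],[73,-105,0],[91,-131,0]],"twist":[0,0,0,0,0]}'
python3 -m handwheel '{"claw":[1,1,1,1,1],"dp":[[20,-23,0],[40,-46,0],[60,-69,0],[80,-92,0],[100,-115,0]],"twist":[-2,-4,-7,-9,-12]}'
python3 -c "
from plan import *
plan([(375,-180,238,-45),(410,-30,238,-30),(425,130,238,-15),(405,260,200,-11.5),(395,339,130,-11.5)])
d=cam('side');cv2.imwrite('pics/side1.png',d['frame'][:,:,::-1])"
```

```text
t: 0.6
position: [240.5, -439.5, 238.5]
tcp_rot: [[0.95, 0.312, -0.0], [0.312, -0.95, 0.001], [0.0, -0.001, -1.0]]
wrist_force: [0.5, 0.6, -0.7]
finger_gap: 1.0
finger_force: 0.0
t: 1.1
position: [299.8, -299.4, 238.6]
tcp_rot: [[0.864, 0.504, -0.0], [0.504, -0.864, 0.0], [-0.0, -0.0, -1.0]]
wrist_force: [0.6, -0.0, 0.1]
finger_gap: 1.0
finger_force: 0.0
now [ 299.8 -299.4  238.6] yaw -59.8 tilt 0.02 F [ 0.6 -0.   0.1] t 1.1 j [ 0.84  0.44 -0.24  2.14  0.19  0.58 -0.58]
(375, -180, 238, -45) dp [125.1 -65.3   0.6] twist -14.8
(410, -30, 238, -30) dp [130.8 -81.3   0. ] twist -15
(425, 130, 238, -15) dp [146.1 -67.    0. ] twist -15
(405, 260, 200, -11.5) dp [120.4 -53.   38. ] twist -3.5
(395, 339, 130, -11.5) dp [ 75.4 -25.5  70. ] twist -0.0
```

View pics/side1.png

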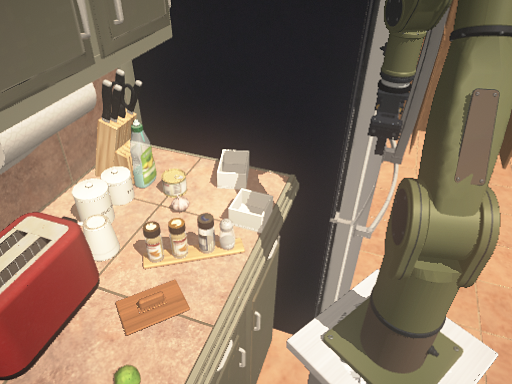

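The side view shows the gripper at about (390,110), clear of the fridge edge at about (365,130), with the scene undisturbed. The motion tracks commands closely.

```bash
python3 -m handwheel '{"claw":[1,1,1,1,1],"dp":[[25,-13,0],[50,-26,0],[75,-39,0],[100,-52,0],[125,-65,0]],"twist":[-3,-6,-9,-12,-15]}'
python3 -m handwheel '{"claw":[1,1,1,1,1],"dp":[[26,-16,0],[52,-32,0],[78,-48,0],[105,-65,0],[131,-81,0]],"twist":[-3,-6,-9,-12,-15]}'
python3 -m handwheel '{"claw":[1,1,1,1,1],"dp":[[29,-13,0],[58,-27,0],[88,-40,0],[117,-54,0],[146,-67,0]],"twist":[-3,-6,-9,-12,-15]}'
python3 -m handwheel '{"claw":[1,1,1,1,1],"dp":[[24,-11,0],[48,-21,4],[72,-32,12],[96,-42,22],[120,-53,38]],"twist":[-1,-2,-3,-3,-3]}'
python3 -m handwheel '{"claw":[1,1,1,1,1],"dp":[[15,-5,14],[30,-10,28],[45,-15,42],[60,-20,56],[75,-25,70]],"twist":[0,0,0,0,0]}'
python3 -c "
from plan import *
plan([(395.5,339,130,-11.5)])
d=cam('wrist');cv2.imwrite('pics/w1.png',d['frame'][:,:,::-1]);np.savez('w1.npz',**d)"
```

```text
t: 1.65
position: [375.3, -180.8, 238.6]
tcp_rot: [[0.704, 0.71, -0.0], [0.71, -0.704, 0.0], [-0.0, -0.0, -1.0]]
wrist_force: [0.0, -0.5, 0.5]
finger_gap: 0.997
finger_force: 0.0
t: 2.15
position: [410.1, -30.5, 238.6]
tcp_rot: [[0.496, 0.868, -0.0], [0.868, -0.496, -0.0], [-0.0, -0.0, -1.0]]
wrist_force: [0.8, 0.6, 0.6]
finger_gap: 1.0
finger_force: 0.0
t: 2.65
position: [424.4, 129.4, 238.5]
tcp_rot: [[0.254, 0.967, -0.0], [0.967, -0.254, -0.0], [-0.0, -0.0, -1.0]]
wrist_force: [1.0, 0.2, -0.8]
finger_gap: 0.998
finger_force: 0.0
t: 3.15
position: [404.4, 259.0, 200.6]
tcp_rot: [[0.206, 0.979, 0.001], [0.979, -0.206, 0.001], [0.001, 0.001, -1.0]]
wrist_force: [0.7, -0.0, -0.1]
finger_gap: 0.998
finger_force: 0.0
t: 3.65
position: [394.9, 336.8, 129.8]
tcp_rot: [[0.206, 0.979, -0.0], [0.979, -0.206, -0.001], [-0.001, -0.0, -1.0]]
wrist_force: [0.5, -0.2, -0.1]
finger_gap: 0.998
finger_force: 0.0
now [394.9 336.8 129.8] yaw -11.9 tilt 0.04 F [ 0.5 -0.2 -0.1] t 3.65 j [-0.62  0.73 -0.29  1.98  0.42  0.49 -1.42]
(395.5, 339, 130, -11.5) dp [ 2.3  0.1 -0.2] twist -0.4
```

View pics/w1.png

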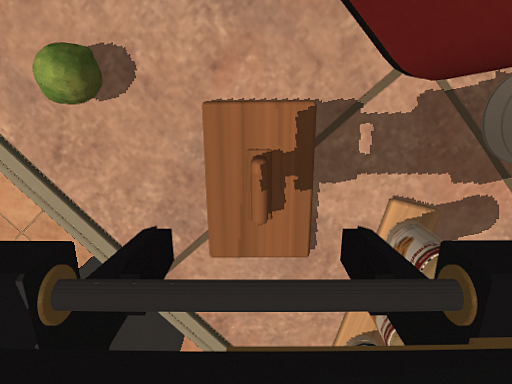

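The wrist view shows the lid plate at about (205–315, 100–257), with the ridge at (260,188) lying parallel to the finger planes.

```bash
python3 - <<'E'
from h import *
d=dict(np.load("w1.npz",allow_pickle=True)); W=world(d); z=W[...,2]; v,u=np.mgrid[:384,:512]
b=(u>190)&(u<330)&(v>85)&(v<270)
for nm,lo,hi,h in(("plate",8,20,14),("handle",34,50,42)):
    m=(b&(z>lo)&(z<hi)).astype(np.uint8)
    if nm=="plate": m=(b&(z>8)&(z<50)).astype(np.uint8)
    k,l,st,_=cv2.connectedComponentsWithStats(m); m=(l==1+np.argmax(st[1:,4]))
    cs=cv2.findContours(m.astype(np.uint8),0,1)[0][0].reshape(-1,2)
    for src,P in(("ray",onplane(d,cs,h)[:,:2]),("depth",W[m][:,:2])):
        r=cv2.minAreaRect(P.astype(np.float32)); q=cv2.boxPoints(r); e=max(q[1]-q[0],q[2]-q[1],key=np.linalg.norm)
        print(nm,src,np.round(r[0],1),np.round(r[1],1),np.degrees(np.arctan2(e[1],e[0]))%180,np.median(z[m]))
E
```

```text
plate ray [396.8 340. ] [140.6  94.6] 78.308945 13.275150855137259
plate depth [396.7 339.2] [142.5  96.3] 78.27784 13.275150855137259
handle ray [397.  340.5] [54.3 13. ] 78.14459 40.43203065070278
handle depth [396.6 339.3] [54.6 13.3] 78.63774 40.43203065070278
```

```bash
python3 -m handwheel '{"claw":[1,1,1,1,1],"dp":[[3,1,25],[3,1,50],[3,1,75],[3,1,95],[3,1,111]],"twist":[0,0,0,0,0]}'
python3 -m handwheel '{"claw":[1,0,0,0,0],"dp":[[0,0,0],[0,0,0],[0,0,0],[0,0,0],[0,0,0]],"twist":[0,0,0,0,0]}'
python3 -m handwheel '{"claw":[0,0,0,0,0],"dp":[[0,0,0],[0,0,0],[0,0,0],[0,0,0],[0,0,0]],"twist":[0,0,0,0,0]}'
```

```text
t: 4.2
position: [396.6, 338.3, 18.6]
tcp_rot: [[0.206, 0.979, -0.001], [0.979, -0.206, -0.001], [-0.001, -0.0, -1.0]]
wrist_force: [0.6, -0.1, -0.0]
finger_gap: 1.003
finger_force: 0.0
t: 4.7
position: [397.0, 339.4, 20.4]
tcp_rot: [[0.206, 0.979, 0.001], [0.979, -0.206, 0.001], [0.001, 0.001, -1.0]]
wrist_force: [0.3, -0.3, -0.5]
finger_gap: 0.664
finger_force: 0.0
t: 5.2
position: [396.6, 339.2, 19.7]
tcp_rot: [[0.205, 0.979, 0.0], [0.979, -0.205, -0.0], [-0.0, 0.0, -1.0]]
wrist_force: [0.0, -0.3, 0.0]
finger_gap: 0.206
finger_force: 0.0
```

Keep closing, then lift gently straight up.

```bash
python3 -m handwheel '{"claw":[0,0,0,0,0],"dp":[[0,0,0],[0,0,0],[0,0,0],[0,0,0],[0,0,0]],"twist":[0,0,0,0,0]}'
python3 -m handwheel '{"claw":[0,0,0,0,0],"dp":[[0,0,-10],[0,0,-25],[0,0,-45],[0,0,-65],[0,0,-85]],"twist":[0,0,0,0,0]}'
python3 -m handwheel '{"claw":[0,0,0,0,0],"dp":[[0,0,-20],[0,0,-40],[0,0,-55],[0,0,-65],[0,0,-65]],"twist":[0,0,0,0,0]}'
python3 -c "
from plan import *
plan([(440,245,170,-11.7),(470,170,170,0),(520,40,170,20),(590,-60,170,40),(680,-120,165,46)])"
```

```text
t: 5.7
position: [396.7, 339.1, 19.7]
tcp_rot: [[0.205, 0.979, 0.0], [0.979, -0.205, -0.0], [-0.0, 0.0, -1.0]]
wrist_force: [0.4, 0.1, -0.6]
finger_gap: 0.159
finger_force: 30.0
t: 6.2
position: [396.2, 338.8, 105.9]
tcp_rot: [[0.205, 0.979, -0.0], [0.979, -0.205, -0.0], [-0.001, -0.0, -1.0]]
wrist_force: [1.2, 0.0, -2.1]
finger_gap: 0.159
finger_force: 30.0
t: 6.7
position: [397.0, 339.5, 171.0]
tcp_rot: [[0.205, 0.979, 0.002], [0.979, -0.205, 0.002], [0.002, 0.001, -1.0]]
wrist_force: [-0.1, 0.1, -2.1]
finger_gap: 0.16
finger_force: 30.0
now [397.  339.5 171. ] yaw -11.9 tilt 0.13 F [-0.1  0.1 -2.1] t 6.7 j [-0.58  0.67 -0.34  1.94  0.38  0.59 -1.39]
(440, 245, 170, -11.7) dp [-83.6  61.5   1. ] twist -0.2
(470, 170, 170, 0) dp [-67.4  44.6   0. ] twist -11.7
(520, 40, 170, 20) dp [-130.   50.    0.] twist -20
(590, -60, 170, 40) dp [-117.9   31.6    0. ] twist -20
(680, -120, 165, 46) dp [-103.8   30.4    5. ] twist -6
```

```bash
python3 -m handwheel '{"claw":[0,0,0,0,0],"dp":[[-16,12,0],[-33,25,0],[-50,37,0],[-67,49,0],[-84,62,1]],"twist":[0,0,0,0,0]}'
python3 -m handwheel '{"claw":[0,0,0,0,0],"dp":[[-14,9,0],[-27,18,0],[-41,27,0],[-54,36,0],[-67,45,0]],"twist":[-2,-4,-7,-9,-12]}'
python3 -m handwheel '{"claw":[0,0,0,0,0],"dp":[[-26,10,0],[-52,20,0],[-78,30,0],[-104,40,0],[-130,50,0]],"twist":[-4,-8,-12,-16,-20]}'
python3 -m handwheel '{"claw":[0,0,0,0,0],"dp":[[-24,6,0],[-47,13,0],[-71,19,0],[-95,25,0],[-118,32,0]],"twist":[-4,-8,-12,-16,-20]}'
python3 -c "
from plan import *
plan([(680,-120,165,46)])
for n in('wrist','top'):
  d=cam(n);cv2.imwrite('pics/%s2.png'%n,d['frame'][:,:,::-1]);np.savez(n+'2.npz',**d)
cv2.imwrite('pics/both2.png',cv2.resize(np.hstack([cv2.imread('pics/wrist2.png'),cv2.imread('pics/top2.png')]),(800,300)))"
```

```text
t: 7.2
position: [439.6, 243.1, 168.0]
tcp_rot: [[0.205, 0.979, -0.001], [0.979, -0.205, -0.001], [-0.001, -0.001, -1.0]]
wrist_force: [0.5, -0.6, -1.5]
finger_gap: 0.154
finger_force: 30.0
t: 7.7
position: [469.9, 168.4, 167.9]
tcp_rot: [[-0.005, 1.0, -0.002], [1.0, 0.005, -0.001], [-0.001, -0.002, -1.0]]
wrist_force: [0.4, -0.2, -2.8]
finger_gap: 0.158
finger_force: 30.0
t: 8.2
position: [520.3, 38.2, 167.8]
tcp_rot: [[-0.347, 0.938, -0.002], [0.938, 0.347, -0.0], [0.0, -0.002, -1.0]]
wrist_force: [1.2, -0.0, -2.0]
finger_gap: 0.156
finger_force: 30.0
t: 8.7
position: [590.9, -61.6, 167.5]
tcp_rot: [[-0.647, 0.763, -0.002], [0.763, 0.647, -0.0], [0.001, -0.002, -1.0]]
wrist_force: [0.7, 0.1, -1.4]
finger_gap: 0.157
finger_force: 30.0
now [590.9 -61.6 167.5] yaw 40.3 tilt 0.14 F [ 0.7  0.1 -1.4] t 8.7 j [ 0.41  0.82 -0.7   1.71  0.67  0.86  0.12]
(680, -120, 165, 46) dp [-102.2   30.2    2.3] twist -5.7
```

View pics/both2.png

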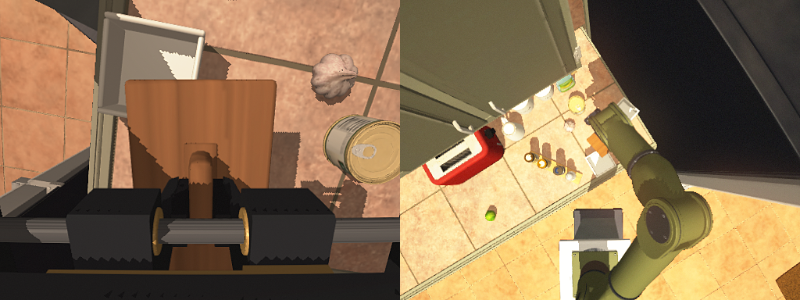

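The wrist half (left) shows the lid level in the fingers, and the square dish beyond it. The top half shows the jars still upright and the elbow joint swung towards the fridge, at about (370,275) in the original frame. I'll check that clearance and re-measure the dish.

```bash
python3 - <<'E'
from h import *
np.set_printoptions(suppress=True,precision=1)
d=dict(np.load("top2.npz",allow_pickle=True)); W=world(d); d0=dict(np.load("top0.npz"))
ch=(abs(d["z_map"]-d0["z_map"])>60)&(d["z_map"]>0)&(W[...,2]>200)
ch=cv2.erode(ch.astype(np.uint8),np.ones((3,3)))>0
P=W[ch]; n=np.array([-.505,.863]); c=np.array([727,-200])
s=(P[:,:2]-c)@n; o=np.argsort(s)[:3]; print("closest to left-face plane:",s[o],P[o])
print("max x of low-y pts", P[np.argsort(P[:,1])[:3]])
q=P[P[:,1]<-150]; dd=np.hypot(q[:,0]-387,q[:,1]+400); i=dd.argmin(); print("to corner",dd[i],q[i])
# fridge left face fit
W0=world(d0); m=(W0[...,2]>100)&(W0[...,2]<600)&(W0[...,1]<-60)&(W0[...,1]>-330)&(W0[...,0]>480)
A=W0[m]; 
r=(A[:,:2]-c)@n; A=A[abs(r)<15]; v=cv2.fitLine(A[:,:2].astype(np.float32),cv2.DIST_HUBER,0,.01,.01).ravel(); n2=np.array([-v[1],v[0]]); n2*=np.sign(n2[1])
print("face",v,len(A),"dish dist",(np.array([693.4,-125.5])-v[2:])@n2)
# dish in wrist view
d=dict(np.load("wrist2.npz",allow_pickle=True)); W=world(d); h=cv2.cvtColor(d["frame"],cv2.COLOR_RGB2HSV)
v_,u=np.mgrid[:384,:512]
print("wrist sees dish centre at", __import__('h').proj(d,[[693,-125,60],[498,-34,60]]))
E
```

```text
closest to left-face plane: [134.  134.6 134.6] [[ 401.9 -235.   743.4]
 [ 397.9 -236.6  746.7]
 [ 404.7 -232.6  742.1]]
max x of low-y pts [[ 366.9 -241.9  749.5]
 [ 368.6 -241.2  751.3]
 [ 358.  -240.9  747.5]]
to corner 159.40823249762738 [ 366.9 -241.9  749.5]
face [   0.9    0.5  724.5 -203.7] 12471 dish dist 83.27240623519975
wrist sees dish centre at [[295.7 305.7]
 [190.4  92. ]]
```

```bash
python3 -c "
from plan import *
plan([(691.5,-122,165,45.7)])"
```

```text
now [592.1 -64.7 167. ] yaw 39.8 tilt 0.14 F [-0.1 -0.2 -1.4] t 8.8 j [ 0.41  0.82 -0.69  1.71  0.67  0.86  0.12]
(691.5, -122, 165, 45.7) dp [-107.7   39.6    2. ] twist -5.9
```

```bash
python3 -m handwheel '{"claw":[0,0,0,0,0],"dp":[[-27,10,0],[-54,20,0],[-78,29,0],[-96,35,1],[-107.5,39.5,2]],"twist":[-1,-2.5,-4,-5,-5.9]}'
python3 -m handwheel '{"claw":[0,0,0,0,0],"dp":[[0,0,0],[0,0,0],[0,0,0],[0,0,0],[0,0,0]],"twist":[0,0,0,0,0]}'
python3 - <<'E'
from plan import *
plan([(691.5,-122,95,45.7)])
for n in('side','wrist'):
  d=cam(n);np.savez(n+'3.npz',**d); cv2.imwrite(f'pics/{n}3.png',d['frame'][:,:,::-1])
s=cv2.imread('pics/side3.png')[110:250,170:330]
cv2.imwrite('pics/c3.png',np.hstack([cv2.resize(s,(400,350)),cv2.resize(cv2.imread('pics/wrist3.png'),(400,350))]))
E
```

```text
t: 9.3
position: [691.0, -117.2, 165.3]
tcp_rot: [[-0.72, 0.694, -0.002], [0.694, 0.72, -0.0], [0.001, -0.001, -1.0]]
wrist_force: [0.3, 0.5, -2.1]
finger_gap: 0.159
finger_force: 30.0
t: 9.8
position: [690.5, -116.5, 166.9]
tcp_rot: [[-0.72, 0.694, -0.0], [0.694, 0.72, -0.0], [-0.0, -0.0, -1.0]]
wrist_force: [-0.4, 0.3, -2.1]
finger_gap: 0.159
finger_force: 30.0
now [ 690.5 -116.5  166.9] yaw 46.1 tilt 0.01 F [-0.4  0.3 -2.1] t 9.8 j [ 0.43  0.96 -0.73  1.36  0.67  1.08  0.41]
(691.5, -122, 95, 45.7) dp [-4.5 -3.2 71.9] twist 0.4
```

View pics/c3.png

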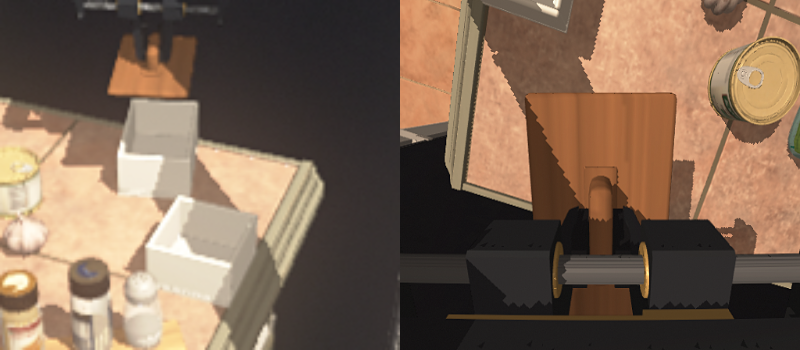

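The left half shows the lid at about crop (152,70), level and behind/above the oblong dish (crop 160,140). The wrist half shows the lid square in the fingers. I'll cross-check both in the side camera.

```bash
python3 - <<'E'
from h import *
np.set_printoptions(suppress=True,precision=1)
d=dict(np.load("side3.npz",allow_pickle=True)); W=world(d); h=cv2.cvtColor(d["frame"],cv2.COLOR_RGB2HSV); v,u=np.mgrid[:384,:512]; z=W[...,2]
# dish silhouette: white, bright vs black fridge; outer quad of rim
m=(abs(u-233)<22)&(abs(v-168)<26)&(z>-5)&(z<72)&(W[...,0]>600)&(h[...,1]<60)&(h[...,2]>95)
k,l,st,_=cv2.connectedComponentsWithStats(m.astype(np.uint8)); m=l==1+np.argmax(st[1:,4])
hull=cv2.convexHull(cv2.findContours(m.astype(np.uint8),0,1)[0][0]); ap=cv2.approxPolyDP(hull,2.5,True).reshape(-1,2)
print("dish hull px",ap.tolist()); print(onplane(d,ap,60)[:,:2])
c=onplane(d,[(222.8,150),(249.6,150.4),(246.4,174),(217.6,172)],60)[:,:2]; print("hand corners",c,c.mean(0))
ml=(abs(u-232)<28)&(abs(v-136)<16)&(h[...,0]<20)&(h[...,1]>110)&(h[...,2]>40)&(v>122)
k,l,st,_=cv2.connectedComponentsWithStats(ml.astype(np.uint8)); ml=l==1+np.argmax(st[1:,4])
P=onplane(d,np.c_[u[ml],v[ml]],161)[:,:2].astype(np.float32); r=cv2.minAreaRect(P); print("lid",r,np.median(z[ml]),W[ml].mean(0))
E
```

```text
dish hull px [[222, 149], [249, 151], [246, 189], [217, 187]]
[[ 775.8 -140.6]
 [ 709.2 -203.4]
 [ 551.2  -60.5]
 [ 612.2   -0.2]]
hand corners [[ 769.  -138.8]
 [ 710.9 -207.5]
 [ 610.1 -110.5]
 [ 674.2  -47.9]] [ 691.  -126.2]
lid ((687.2567138671875, -112.88430786132812), (95.10176849365234, 158.6309356689453), 45.99538040161133) 160.65215933799374 [ 673.1 -100.9  163.4]
```

```bash
python3 -m handwheel '{"claw":[0,0,0,0,0],"dp":[[-6,-4.5,0],[-6,-4.5,8],[-6,-4.5,20],[-6,-4.5,32],[-6,-4.5,40]],"twist":[0.2,0.2,0.2,0.2,0.2]}'
python3 -m handwheel '{"claw":[0,0,0,0,0],"dp":[[0,0,7],[0,0,16],[0,0,24],[0,0,30],[0,0,30]],"twist":[0,0,0,0,0]}'
python3 -m handwheel '{"claw":[0,0,0,0,0],"dp":[[0,0,0],[0,0,0],[0,0,0],[0,0,0],[0,0,0]],"twist":[0,0,0,0,0]}'
python3 - <<'E'
from plan import *
plan([(692,-124,96,45.8)])
for n in('side','top'):
  d=cam(n);np.savez(n+'4.npz',**d); cv2.imwrite(f'pics/{n}4.png',d['frame'][:,:,::-1])
a=cv2.resize(cv2.imread('pics/side4.png')[110:210,190:290],(400,400));b=cv2.resize(cv2.imread('pics/top4.png')[60:260,150:350],(400,400))
cv2.imwrite('pics/c4.png',np.hstack([a,b]))
plan([(692,-124,96,45.8)])
E
```

```text
t: 10.4
position: [691.0, -124.2, 124.5]
tcp_rot: [[-0.718, 0.696, -0.003], [0.696, 0.718, 0.0], [0.002, -0.002, -1.0]]
wrist_force: [-0.2, 0.9, -1.5]
finger_gap: 0.151
finger_force: 30.0
t: 10.9
position: [691.4, -124.4, 95.6]
tcp_rot: [[-0.718, 0.696, -0.002], [0.696, 0.718, -0.0], [0.001, -0.001, -1.0]]
wrist_force: [0.5, -0.2, -2.3]
finger_gap: 0.158
finger_force: 30.0
t: 11.4
position: [692.2, -124.3, 97.0]
tcp_rot: [[-0.717, 0.697, 0.0], [0.697, 0.717, -0.0], [-0.0, 0.0, -1.0]]
wrist_force: [-0.8, 1.1, -1.5]
finger_gap: 0.158
finger_force: 30.0
now [ 692.2 -124.3   97. ] yaw 45.8 tilt 0.02 F [-0.8  1.1 -1.5] t 11.4 j [ 0.43  1.04 -0.69  1.39  0.72  0.97  0.37]
(692, -124, 96, 45.8) dp [0.4 0.1 1. ] twist 0.0
now [ 692.1 -124.3   96.8] yaw 45.9 tilt 0.01 F [ 0.4  0.3 -1.7] t 11.5 j [ 0.43  1.04 -0.69  1.39  0.72  0.97  0.37]
(692, -124, 96, 45.8) dp [0.3 0.2 0.8] twist 0.1
```

View pics/c4.png

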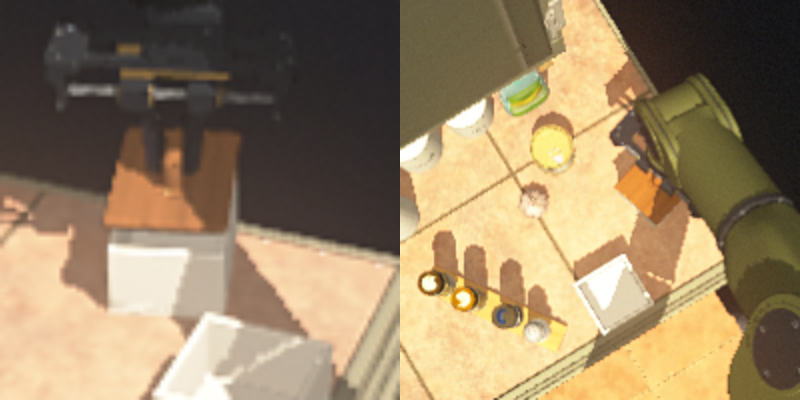

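```bash
python3 - <<'E'
from h import *
np.set_printoptions(suppress=True,precision=1)
d=dict(np.load("side4.npz",allow_pickle=True))
def box(c,a,L,B,z):
    a=np.radians(a);x=np.array([np.cos(a),np.sin(a)]);y=np.array([-x[1],x[0]])
    return [np.r_[np.array(c)+i*L/2*x+j*B/2*y,z] for i,j in((1,1),(1,-1),(-1,-1),(-1,1))]
print("dish rim pred",proj(d,box((693.4,-125.5),135.8,140,92,60)).tolist(),"base",proj(d,box((693.4,-125.5),135.8,140,92,0)).tolist())
print("lid top pred",proj(d,box((692,-124),135.8,144,96,91)).tolist())
h=cv2.cvtColor(d["frame"],cv2.COLOR_RGB2HSV); v,u=np.mgrid[:384,:512]
ml=(abs(u-233)<22)&(v>138)&(v<172)&(h[...,0]<20)&(h[...,1]>110)&(h[...,2]>40)
k,l,st,_=cv2.connectedComponentsWithStats(ml.astype(np.uint8)); ml=l==1+np.argmax(st[1:,4])
for r in range(140,186,4):
    lid=u[r][ml[r]]; w=u[r][(abs(u[r]-233)<26)&(h[r,:,1]<60)&(h[r,:,2]>70)&(h[r,:,0]>=0)]
    print(r,(lid.min(),lid.max()) if len(lid) else None,(w.min(),w.max()) if len(w) else None)
E
```

```text
dish rim pred [[245.9686156469875, 173.94232587377962], [216.3172208279841, 172.32170169953437], [222.20407738291735, 148.95202346621423], [249.43641449110436, 150.34603225218302]] base [[245.8037115563356, 189.54920863890985], [216.98094832300166, 187.90868512715574], [222.66494003949032, 163.89488757724985], [249.19517553034825, 165.31061438127415]]
lid top pred [[246.57281228938461, 166.28853072352607], [215.08323328573587, 164.60239969835433], [221.32643931252412, 140.8929985773516], [250.13782853331122, 142.33425583359656]]
140 None None
144 (np.int64(221), np.int64(249)) (np.int64(226), np.int64(226))
148 (np.int64(220), np.int64(248)) (np.int64(227), np.int64(227))
152 (np.int64(219), np.int64(248)) None
156 (np.int64(218), np.int64(247)) (np.int64(249), np.int64(249))
160 (np.int64(217), np.int64(246)) (np.int64(248), np.int64(249))
164 (np.int64(216), np.int64(246)) (np.int64(247), np.int64(249))
168 None (np.int64(218), np.int64(248))
172 None (np.int64(217), np.int64(247))
176 None (np.int64(217), np.int64(247))
180 None (np.int64(217), np.int64(246))
184 None (np.int64(217), np.int64(246))
```

Predicted and observed outlines agree to within a pixel for both lid and dish, so the lid is centred about 16 mm above the rim.

```bash
python3 -c "
from cell import robot
print(robot.finish_job())"
```

```text
the job is handed in; nothing more can be done
None
```

I handed the job in with the lid gripped, level and still, centred and turned to match the oblong dish to within about 2–3 mm, roughly 16 mm above its rim; by my camera checks nothing else had moved, but the hand-in returned no verdict.

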